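Turn the compressor just over its hard point and set the brake

TASK

Take the upright handle of the compressor's flywheel and turn the wheel slowly clockwise (seen from above), feeling how the resistance climbs to the next hard point; stop just past it, as soon as the resistance clearly starts to fall, and do not run on. Leave the wheel standing there, then push the brake lever fully over, away from the robot, to its stop, without forcing it, and take the hand away. Leave the things lying around alone.

Things in the scene. Friction and masses are not known exactly. Their poses are not given: they have to be found in the camera images.
- compressor: three-cylinder radial compressor head screwed to the bench, its shaft vertical: grey base plate 300 x 370 x 12 mm (its long side along the compressor's own y), aluminium crankcase, three finned cylinders lying flat and reaching 147 mm out, 92 mm high. Origin: on the bench under the flywheel's axis; z up, x roughly away from the robot. The brake lever stands at its -y side.
- flywheel: steel disc, 200 mm across, 16 mm thick, flat on top of the crankcase (top face 122 mm up), turning about the vertical axis through the compressor's origin; stays where left. Felt at the handle, it takes 0 to 3 N where easiest, 6 to 11 N at a hard point, easiest again 60 degrees on. The first hard point lies unseen 20 to 85 degrees clockwise of the start (it may get easier before it climbs), the next 120 degrees further.
- wheel_centre (a point): centre of the flywheel, on its axis, on top of the hub, 136 mm over the bench.
- handle_grip (a point): middle of the upright handle on the flywheel: a black round plastic grip, 22 mm across and 60 mm tall, 80 mm from the wheel's axis, from 127 to 187 mm over the bench, spinning freely on its own pin, so it may be held without turning the hand. The point lies on its axis, 160 mm over the bench.
- brake (a joint): angle of the brake lever: 0 leaning 0.4 rad towards the compressor's -x (off), 0.8 leaning 0.4 rad towards its +x (on, the far stop). It starts nearly off, stays where it is left and takes 3 to 6 N pushed at the head, more only at the stop.
- brake_top (a point): middle of the top face of the brake lever: a flat steel bar with a black plastic head 20 mm thick, 40 mm wide (along the compressor's y) and 22 mm tall, its top 115 mm from the pivot, about 151 mm over the bench when leaning.
- brake_pivot (a point): pivot of the brake lever, 45 mm over the bench, at (-15, -175) mm from the compressor origin along its x and y; the lever swings about the compressor's y axis, its top moving towards the compressor's +x as it goes on.
- bearing_mark (a point): fixed point on the axis inside the crankcase, 30 mm over the bench, axes as the compressor's. Only for judging.
- shaft_end_mark (a point): hidden point on the shaft inside the crankcase, beside bearing_mark, which the turning of the shaft shifts along the compressor's x by 0.05 mm per rad. Only for judging: far too little to be measured or seen.
- oil_bottle: white plastic bottle, 60 mm across, 160 mm tall, standing on the bench; origin at its underside. To be left alone.
- wrench: steel wrench lying on the bench; origin under its middle. To be left alone.
- grease_tin: steel tin, 70 mm across, 55 mm tall; origin at its underside. To be left alone.
- parts_tray: grey plastic tray, 90 x 120 x 35 mm; origin at its underside. To be left alone.

How it is judged:
On the way, in this order (a step that is already met when the one before it is completed fails the run):
1. the flywheel has been turned just past the hard point (2 to 26 degrees) and stands still, the brake still off (x of shaft_end_mark in the frame of bearing_mark between 1.74533e-06 and 2.26893e-05 m and angular speed of flywheel below 0.15 rad/s and value of joint brake below 0.3 rad), for 0.3 s.
2. the brake lever is fully on, the flywheel still there (x of shaft_end_mark in the frame of bearing_mark between 1.74533e-06 and 2.26893e-05 m and value of joint brake above 0.72 rad), for 0.2 s.
At the end, for the whole second after the job is handed in: the flywheel stands still and released 2 to 26 degrees clockwise of its hard point, and the brake lever is on (joint above 0.72 of 0.8 rad) (all of step 2 and angular speed of flywheel below 0.15 rad/s); the robot touches nothing.
It fails at once if the flywheel is run on, more than 45 degrees past the hard point, or turned backwards well beyond where it started (x of shaft_end_mark in the frame of bearing_mark above 3.92699e-05 m or x of shaft_end_mark in the frame of bearing_mark below -9.16298e-05 m).
It fails at once if the flywheel is spun (faster than 2 rad/s) (angular speed of flywheel above 2 rad/s).
It fails at once if the brake lever is forced (over 35 N) (contact force between the fingers and brake above 35 N).
It fails at once if one of the things lying around is moved (distance of any of oil_bottle, wrench, grease_tin, parts_tray from where it was at the start of the episode above 0.03 m).
It also fails if it takes over 72 s, if anything falls off the work surface, if the arm or the gripper's body presses on something with over 40 N, if the wrist force passes 120 N, or if a joint passes its speed limit or range.

ROBOT

A 6-joint arm with a two-finger parallel gripper is mounted at the origin on the work surface. World frame = base frame: x ahead of the robot, y to its left, z up, the work surface at z = 0. Lengths are in m, angles in rad, forces in N, time in s.
With the tool pointing down it reaches from about 0.225 to 0.875 m from the base axis. Payload 3.4 kg.
Tool frame: the origin (TCP) lies at the very end of the fingers, on their centre line; the grasp point (between the pads) lies 19 mm behind it; z points along the fingers, y is the line along which they close (so a half turn about z gives the same grasp; the last joint's range is limited). The gripper opens to 85 mm and grips with 20 to 120 N. Pads are 22 mm wide; open, the fingers measure 114 mm over their backs; the gripper's body (76 mm by 85 mm) begins 54 mm behind the grasp point. The pads swing forward as they close: fully open they stand 13 mm farther back than shut.
Start: joints at [-0.121, 0.276, 1.505, -0, 1.361, -0.121], TCP at [0.575, -0, 0.202] pointing down, gripper open.
Joint ranges: [-2.89, 2.89], [-0.75, 2.08], [0.22, 2.7], [-1.18, 4.32], [0.11, 2.71], [-2.7, 2.7]. Speed limits (rad/s): [2.57, 2.57, 3.14, 3.14, 3.14, 3.14].

INTERFACE

Orientations are given as a unit quaternion [w, x, y, z].
In Python, from rig import get_state, optics, sign_off gives the robot as it stands.
- The arm moves only by the tool send_rows, never from a script. Its argument "increments" is a list of rows, each an object with "gripper": the gripper's target within -1 to 1 (shut at 1, half-way at 0, fully open at -1); "linear": the shift along the world's x, y, z in m, a list of three; "delta_rot": the turn, a rotation vector about the world's x, y, z in rad, a list of three. In form: [{"gripper": gripper, "linear": [dx, dy, dz], "delta_rot": [rx, ry, rz]}, ...]. A call has 1 to 8 rows; each row is the pose to reach, as a shift and turn from the pose commanded when the call began; what a row does not reach only later rows make up. A row lasts 1/10 s, in which the tool goes at most 50 mm and 8.59 degrees, less where a joint would pass 70% of its speed; a pose out of reach is approached as far as the arm can. A call with a gripper value outside its range is refused whole. The fingers move at their own pace and stop on an object; "newtons" is the grip in N (left out, the last holds). Time passes only in rows, so rows that repeat a pose let the fingers close. It gives the time, the measured TCP pose, the force, the opening and the grip force at its end, in the units of the state.
- get_state(): the state, without advancing time (a new reading comes with each control period).
- optics.get_image(name): name is "scene" or "side" or "wrist"; returns a dict with "pixels" (480x640x3 uint8, blue, green, red), "K" (3x3 intrinsics, pixels), "rvec" (rotation vector, rad) and "tvec" (3), from world to camera coordinates, as OpenCV has them; the wrist camera has in their place "T_tool_cam" (4x4, takes a point from camera to tool coordinates, whose origin is the TCP and whose axes are the flange's). Camera axes: x right, y down, z forward; pixel columns grow to the right and rows downward; lengths in m; the calibration is good to about 2 mm. A picture is of the moment at which its call begins: read the wrist's pose just before it. There is no depth.
- sign_off(): hands the job in; it is judged then, once.
The state is a dict: "clock": time; "qpos": joint angles; "qd": joint speeds; "effort": joint torques, N m; "position": TCP position; "ee_rot": TCP orientation; "contact_force": force on the tool from outside, world axes, zero at the start; "moment": the same for the moment, N m; "width": finger opening in m; "gripper_force": force on a finger pad.
Only numpy, scipy, OpenCV 4.12 (cv2) and the standard library are available. Lean on these libraries where they do the work, as an engineer would, in place of code of your own. Each camera call takes 0.05 s, during which the arm holds its last target. There are 200 camera calls.

## Working session

There is one attempt and no reset: what is moved stays moved. The work goes in short steps, Python scripts to look and compute and a tool call to move; the robot and the scene stay as the last step left them, time stands still between calls to the robot, and variables do not carry over. Pictures are saved under pics/ and viewed, at most 10 in all, crops included, and the job is handed in when it is done.

Besides the shell and the picture viewer there is one more tool, called after "Request:" in YAML: its name, and indented under it one key for each argument. send_rows: Moves the arm, as the interface text tells. Its arguments: {"type":"object","properties":{"increments":{"type":"array"},"newtons":{"type":"number"}},"required":["increments"]}

```bash
mkdir -p pics
cat > h.py <<'E'
import numpy as np,cv2
from rig import get_state,optics,sign_off
def cam(n):
    s=get_state(); d=optics.get_image(n); K=np.array(d["K"],float)
    if n=="wrist":
        w,x,y,z=s["ee_rot"]
        from scipy.spatial.transform import Rotation as R
        T=np.eye(4);T[:3,:3]=R.from_quat([x,y,z,w]).as_matrix();T[:3,3]=s["position"]
        T=T@np.array(d["T_tool_cam"]); Rwc=T[:3,:3];c=T[:3,3]
    else:
        r=cv2.Rodrigues(np.array(d["rvec"],float))[0];Rwc=r.T;c=-r.T@np.array(d["tvec"],float).ravel()
    return d["pixels"],K,Rwc,c
def ray(C,u,v):
    d=C[2]@np.linalg.inv(C[1])@np.array([u,v,1.]);return C[3],d/np.linalg.norm(d)
def plane(C,u,v,z):
    o,d=ray(C,u,v);return o+d*(z-o[2])/d[2]
def proj(C,p):
    q=C[1]@C[2].T@(np.array(p)-C[3]);return q[:2]/q[2]
E
python3 - <<'E'
from h import *
import pickle
D={}
for n in("scene","side"):
    C=cam(n);D[n]=C;cv2.imwrite(f"pics/{n}0.png",C[0]);print(n,C[3],C[2][:,2])
pickle.dump(D,open("d.pkl","wb"))
print(get_state())
E
```

```text
scene [ 1.43161579 -0.55692939  1.0218654 ] [-0.64420975  0.40821444 -0.6468035 ]
side [0.34212387 0.76069201 0.90986606] [ 0.13749626 -0.69993064 -0.70085082]
{'clock': 0.1, 'qpos': array([-1.20957032e-01,  2.76543177e-01,  1.50600930e+00,  1.59728952e-05,
        1.36069895e+00, -1.20999941e-01]), 'qd': array([-0.00102438, -0.00209656, -0.00181043,  0.00220013, -0.00164409,
       -0.00098156]), 'effort': array([ 1.55745878e-03, -4.17697620e+01, -2.46405226e+01, -1.74112388e-04,
        5.80947395e-03,  2.85749664e-07]), 'position': array([5.74482457e-01, 8.84204974e-05, 2.01318635e-01]), 'ee_rot': array([-6.57768170e-04,  7.07092549e-01,  7.07120526e-01, -5.05251773e-04]), 'contact_force': array([-0.40794833, -0.55044294,  0.23788522]), 'moment': array([ 0.00999643, -0.03508522,  0.04192352]), 'gripper_force': 0.0, 'width': 0.08549375975397883}
```

View pics/scene0.png

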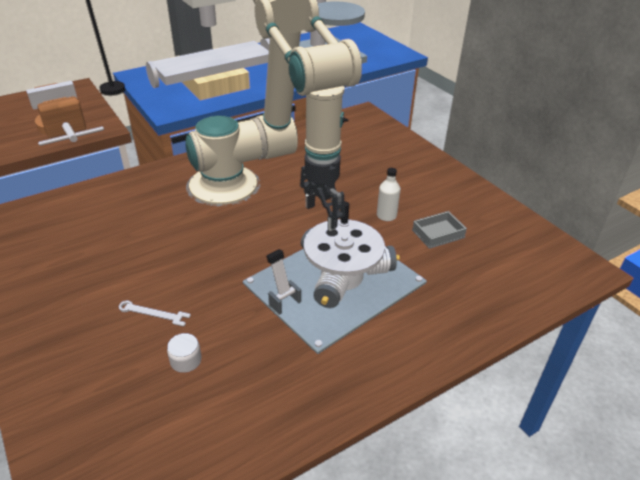

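View pics/side0.png

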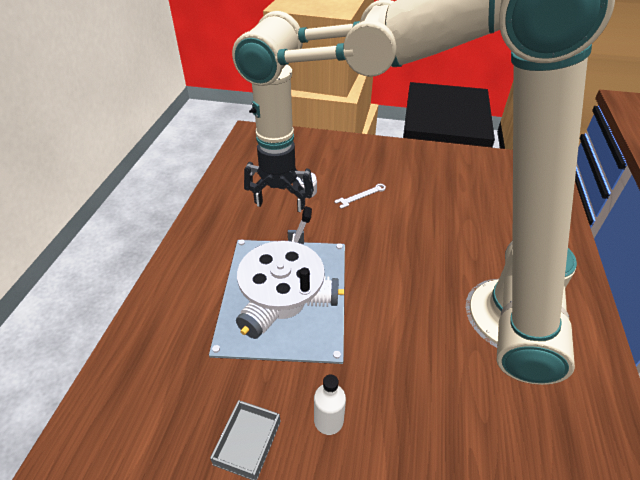

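The scene picture shows the wheel at about (344,246), the brake head at (275,257), and plate screws at (250,280), (318,343) and (420,279). In the side picture the wheel is at (281,273), the handle at (305,280), the brake head at (307,214), and four plate screws are visible.

Run:
```python
from h import *
import pickle
D=pickle.load(open("d.pkl","rb"));S=D["side"];C=D["scene"]
a=[plane(S,*p,.014) for p in((241,242),(340,246),(216,349),(337,354))]
b=[plane(C,*p,.014) for p in((250,280),(318,343),(420,279))]
print("side screws",np.round(a,3).tolist(),"scene",np.round(b,3).tolist())
# disc outline: bright grey low-sat blobs
for n,X,box in(("side",S,(225,230,335,320)),("scene",C,(295,215,395,280))):
    im=X[0];x0,y0,x1,y1=box
    hsv=cv2.cvtColor(im,cv2.COLOR_BGR2HSV)
    m=((hsv[...,1]<25)&(hsv[...,2]>165)).astype(np.uint8);mm=np.zeros_like(m);mm[y0:y1,x0:x1]=m[y0:y1,x0:x1]
    c=max(cv2.findContours(mm,cv2.RETR_EXTERNAL,cv2.CHAIN_APPROX_NONE)[0],key=cv2.contourArea)
    h=cv2.convexHull(c)[:,0]
    P=np.array([plane(X,*p,.122)[:2] for p in h]);A=np.c_[2*P,np.ones(len(P))]
    s=np.linalg.lstsq(A,(P**2).sum(1),rcond=None)[0];print(n,s[:2],"r",np.sqrt(s[2]+s[0]**2+s[1]**2))
# handle & lever head black blobs
for n,X,boxes in(("side",S,dict(handle=(296,264,314,296),head=(298,205,316,224))),("scene",C,dict(handle=(322,200,352,240),head=(264,248,290,266)))):
    for k,(x0,y0,x1,y1) in boxes.items():
        g=X[0][y0:y1,x0:x1].max(2)<70
        nl,l,st,ce=cv2.connectedComponentsWithStats(g.astype(np.uint8))
        for i in range(1,nl):
            if st[i,4]>20: print(n,k,st[i,:2]+[x0,y0],st[i,2:],ce[i]+[x0,y0])
im=np.hstack([cv2.resize(S[0][195:365,205:355],None,fx=2.6,fy=2.6),cv2.resize(C[0][195:365,235:385],None,fx=2.6,fy=2.6)])
cv2.imwrite("pics/z.png",im)
```

```text
side screws [[0.72, -0.095, 0.014], [0.449, -0.134, 0.014], [0.669, 0.244, 0.014], [0.402, 0.203, 0.014]] scene [[0.453, -0.131, 0.014], [0.719, -0.092, 0.014], [0.674, 0.246, 0.014]]
side [0.54280185 0.07948601] r 0.11070141335108902
scene [0.5678339  0.08347387] r 0.10383061536473734
side handle [297 268] [ 13  24 213] [303.70892019 278.51173709]
side head [301 205] [ 11  18 144] [305.90972222 213.39583333]
scene handle [322 200] [ 27  29 435] [337.16321839 211.0091954 ]
scene handle [328 230] [ 9  5 32] [331.8125  232.28125]
scene head [267 250] [ 17  14 151] [274.82781457 256.1192053 ]
```

View pics/z.png

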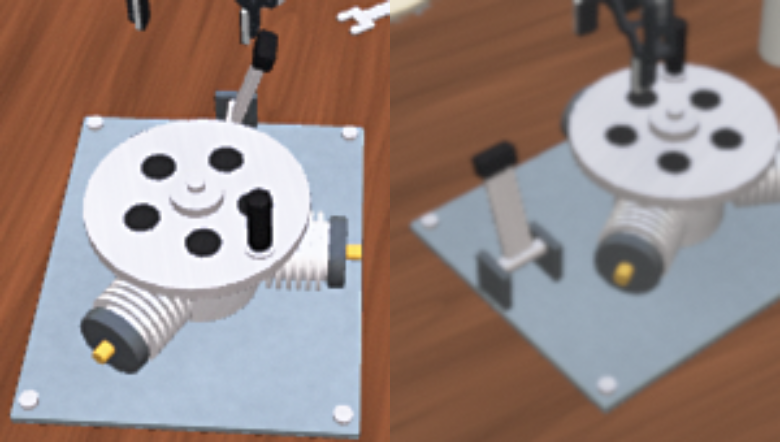

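Run:
```python
from h import *
import pickle
from scipy.optimize import least_squares
D=pickle.load(open("d.pkl","rb"));S=D["side"];C=D["scene"]
L=lambda x,y:(x/2.6+205,y/2.6+195)
R=lambda x,y:((x-390)/2.6+235,y/2.6+195)
def tri(p,q):
    A=[];b=[]
    for X,u in((S,p),(C,q)):
        o,d=ray(X,*u);M=np.eye(3)-np.outer(d,d);A.append(M);b.append(M@o)
    return np.linalg.lstsq(np.vstack(A),np.hstack(b),rcond=None)[0]
print("hub",plane(S,*L(196,187),.136),plane(C,*R(675,112),.136),tri(L(196,187),R(675,112)))
print("disc left/right S",plane(S,*L(84,198),.122),plane(S,*L(310,198),.122),"C",plane(C,*R(568,128),.122),plane(C,*R(777,135),.122))
print("handle top",plane(S,*L(258,193),.187),plane(C,*R(675,22),.187),"base",plane(S,*L(260,247),.127))
print("handle mid",tri(L(259,221),R(675,47)))
print("head mid",tri(L(265,51),R(494,160)))
print("head top",tri(L(268,38),R(493,151)))
o=np.array([.56,.0545]);yw=.147
```

```text
hub [0.55641142 0.08128157 0.136     ] [0.55694312 0.08346014 0.136     ] [0.55676714 0.08263534 0.13671735]
disc left/right S [0.65346774 0.10129085 0.122     ] [0.45877333 0.06172429 0.122     ] C [ 0.51110824 -0.00688961  0.122     ] [0.6207934  0.15726135 0.122     ]
handle top [0.49143729 0.12243588 0.187     ] [0.49412713 0.12288703 0.187     ] base [0.48913638 0.12892831 0.127     ]
handle mid [0.49134133 0.12542664 0.15492405]
head mid [ 0.53439168 -0.09951055  0.14162365]
head top [ 0.53368372 -0.10184121  0.15455217]
```

Request:
send_rows:
  increments:
    - {"gripper": -1,"linear": [0,0,0.04],"delta_rot": [0,0,0]}
    - {"gripper": -1,"linear": [-0.02,0.03,0.05],"delta_rot": [0,0,0]}
    - {"gripper": -1,"linear": [-0.04,0.06,0.05],"delta_rot": [0,0,0]}
    - {"gripper": -1,"linear": [-0.06,0.09,0.05],"delta_rot": [0,0,0]}
    - {"gripper": -1,"linear": [-0.084,0.126,0.05],"delta_rot": [0,0,0]}
    - {"gripper": -1,"linear": [-0.084,0.126,0.05],"delta_rot": [0,0,0]}
    - {"gripper": -1,"linear": [-0.084,0.126,0.05],"delta_rot": [0,0,0]}
  newtons: 30

```text
clock: 0.8
position: [0.4905, 0.1265, 0.2521]
ee_rot: [0.0, 0.706, 0.708, -0.0]
contact_force: [1.3, -0.3, -0.3]
width: 0.0856
gripper_force: 0.0
```

Run:
```python
from h import *
import pickle
W=cam("wrist");cv2.imwrite("pics/w1.png",W[0]);pickle.dump(W,open("w1.pkl","wb"))
s=get_state();print(s["position"],s["contact_force"],W[3])
for p in([.49,.126,.187],[.5567,.0825,.136],[.523,-.099,.151]):print(proj(W,p))
D=pickle.load(open("d.pkl","rb"));print(plane(D["side"],330,425,.0))
```

```text
[0.49119037 0.12580374 0.25201381] [ 1.65118239 -0.04361016  0.35078465] [0.48961635 0.20325035 0.42392339]
[323.20776037 243.7237243 ]
[404.74433511 275.15541468]
[358.52918412 464.11000864]
[0.38984973 0.35790742 0.        ]
```

View pics/w1.png

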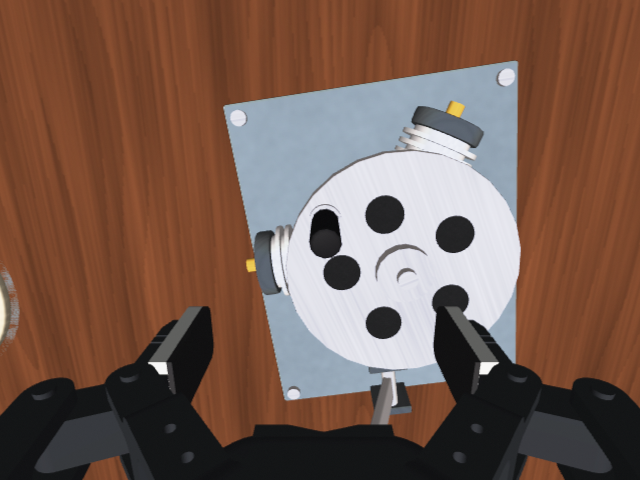

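The wrist picture shows the handle top at (326,243) and the hub at (406,276). Both are within 3 px of the prediction, so I'm descending.

Request:
send_rows:
  increments:
    - {"gripper": -1,"linear": [0.001,0,-0.03],"delta_rot": [0,0,0]}
    - {"gripper": -1,"linear": [0.001,0,-0.06],"delta_rot": [0,0,0]}
    - {"gripper": -1,"linear": [0.001,0,-0.085],"delta_rot": [0,0,0]}
    - {"gripper": -1,"linear": [0.001,0,-0.105],"delta_rot": [0,0,0]}
    - {"gripper": -1,"linear": [0.001,0,-0.105],"delta_rot": [0,0,0]}
    - {"gripper": -1,"linear": [0.001,0,-0.105],"delta_rot": [0,0,0]}

```text
clock: 1.45
position: [0.4928, 0.1251, 0.1471]
ee_rot: [0.0, 0.708, 0.707, -0.0]
contact_force: [0.8, -0.1, 0.0]
width: 0.0852
gripper_force: 0.0
```

Request:
send_rows:
  increments:
    - {"gripper": 0.3,"linear": [0,0,0],"delta_rot": [0,0,0]}
    - {"gripper": 1,"linear": [0,0,0],"delta_rot": [0,0,0]}
    - {"gripper": 1,"linear": [0,0,0],"delta_rot": [0,0,0]}
    - {"gripper": 1,"linear": [0,0,0],"delta_rot": [0,0,0]}
    - {"gripper": 1,"linear": [0,0,0],"delta_rot": [0,0,0]}
    - {"gripper": 1,"linear": [0,0,0],"delta_rot": [0,0,0]}
    - {"gripper": 1,"linear": [0,0,0],"delta_rot": [0,0,0]}
    - {"gripper": 1,"linear": [0,0,0],"delta_rot": [0,0,0]}
  newtons: 30

```text
clock: 2.25
position: [0.4921, 0.1261, 0.1478]
ee_rot: [0.0, 0.707, 0.707, 0.0]
contact_force: [-0.8, 0.3, 5.4]
width: 0.0205
gripper_force: 29.3
```

```bash
cat > p.py <<'E'
import numpy as np
c=np.array([.5567,.0825])
def plan(a0,n,st,z=0): # a0 deg
    f=lambda a:.08*np.array([np.cos(np.radians(a)),np.sin(np.radians(a))])
    return [np.round(f(a0-st*(i+1))-f(a0),4).tolist() for i in range(n)]
for a in range(147,30,-5): print(a,plan(a,4,1.25))
E
python3 p.py; python3 -c "
from rig import get_state
s=get_state();print(s)"
```

```text
147 [[0.001, 0.0015], [0.002, 0.0029], [0.003, 0.0043], [0.0041, 0.0057]]
142 [[0.0011, 0.0014], [0.0022, 0.0027], [0.0034, 0.004], [0.0045, 0.0053]]
137 [[0.0012, 0.0013], [0.0024, 0.0025], [0.0037, 0.0037], [0.005, 0.0049]]
132 [[0.0013, 0.0012], [0.0026, 0.0023], [0.004, 0.0034], [0.0054, 0.0044]]
127 [[0.0014, 0.001], [0.0028, 0.002], [0.0043, 0.003], [0.0058, 0.004]]
122 [[0.0015, 0.0009], [0.003, 0.0018], [0.0045, 0.0026], [0.0061, 0.0034]]
117 [[0.0016, 0.0008], [0.0031, 0.0015], [0.0047, 0.0022], [0.0064, 0.0029]]
112 [[0.0016, 0.0006], [0.0033, 0.0012], [0.0049, 0.0018], [0.0066, 0.0023]]
107 [[0.0017, 0.0005], [0.0034, 0.0009], [0.0051, 0.0014], [0.0068, 0.0017]]
102 [[0.0017, 0.0003], [0.0034, 0.0007], [0.0052, 0.0009], [0.0069, 0.0012]]
97 [[0.0017, 0.0002], [0.0035, 0.0003], [0.0052, 0.0005], [0.007, 0.0005]]
92 [[0.0017, 0.0], [0.0035, 0.0], [0.0052, 0.0], [0.007, -0.0001]]
87 [[0.0017, -0.0001], [0.0035, -0.0003], [0.0052, -0.0004], [0.0069, -0.0007]]
82 [[0.0017, -0.0003], [0.0034, -0.0006], [0.0052, -0.0009], [0.0069, -0.0013]]
77 [[0.0017, -0.0004], [0.0034, -0.0009
[... 764 characters left out ...]
qpos': array([1.13745797e-01, 2.13488681e-01, 1.73313828e+00, 2.37496048e-06,
       1.19436841e+00, 1.13588423e-01]), 'qd': array([-9.37553039e-05, -1.41612742e-03, -1.33234432e-03,  3.49952327e-04,
        2.37377195e-04,  2.47192927e-03]), 'effort': array([-1.45126814e-01, -3.31867218e+01, -2.16771233e+01, -1.80236937e-02,
       -6.17654789e-01,  1.31104109e-03]), 'position': array([0.49206038, 0.1260647 , 0.14775739]), 'ee_rot': array([1.84990248e-04, 7.07051416e-01, 7.07162079e-01, 2.34444699e-04]), 'contact_force': array([-0.77275115,  0.25577248,  5.44153885]), 'moment': array([-0.04771105,  0.30702347, -0.00871603]), 'gripper_force': 29.34877038002014, 'width': 0.020462857165424498}
```

Request:
send_rows:
  increments:
    - {"gripper": 1,"linear": [0.001,0.0015,0],"delta_rot": [0,0,0]}
    - {"gripper": 1,"linear": [0.002,0.0029,0],"delta_rot": [0,0,0]}
    - {"gripper": 1,"linear": [0.003,0.0043,0],"delta_rot": [0,0,0]}
    - {"gripper": 1,"linear": [0.0041,0.0057,0],"delta_rot": [0,0,0]}

```text
clock: 2.65
position: [0.4944, 0.1294, 0.1477]
ee_rot: [0.001, 0.707, 0.707, -0.003]
contact_force: [-5.0, -5.5, 9.5]
width: 0.0198
gripper_force: 29.7
```

Request:
send_rows:
  increments:
    - {"gripper": 1,"linear": [0.0011,0.0014,0],"delta_rot": [0,0,0]}
    - {"gripper": 1,"linear": [0.0022,0.0027,0],"delta_rot": [0,0,0]}
    - {"gripper": 1,"linear": [0.0034,0.004,0],"delta_rot": [0,0,0]}
    - {"gripper": 1,"linear": [0.0045,0.0053,0],"delta_rot": [0,0,0]}

```text
clock: 3.05
position: [0.4984, 0.1344, 0.1477]
ee_rot: [0.0, 0.707, 0.707, -0.003]
contact_force: [-5.5, -6.1, 10.1]
width: 0.0206
gripper_force: 29.8
```

Request:
send_rows:
  increments:
    - {"gripper": 1,"linear": [0.0012,0.0013,0],"delta_rot": [0,0,0]}
    - {"gripper": 1,"linear": [0.0024,0.0025,0],"delta_rot": [0,0,0]}
    - {"gripper": 1,"linear": [0.0037,0.0037,0],"delta_rot": [0,0,0]}
    - {"gripper": 1,"linear": [0.005,0.0049,0],"delta_rot": [0,0,0]}

```text
clock: 3.45
position: [0.5029, 0.1391, 0.1477]
ee_rot: [0.0, 0.707, 0.707, -0.004]
contact_force: [-6.9, -7.4, 9.8]
width: 0.0202
gripper_force: 29.8
```

Request:
send_rows:
  increments:
    - {"gripper": 1,"linear": [0.0013,0.0012,0],"delta_rot": [0,0,0]}
    - {"gripper": 1,"linear": [0.0026,0.0023,0],"delta_rot": [0,0,0]}
    - {"gripper": 1,"linear": [0.004,0.0034,0],"delta_rot": [0,0,0]}
    - {"gripper": 1,"linear": [0.0054,0.0044,0],"delta_rot": [0,0,0]}

```text
clock: 3.85
position: [0.5079, 0.1435, 0.1477]
ee_rot: [-0.0, 0.707, 0.707, -0.004]
contact_force: [-7.2, -7.1, 11.0]
width: 0.0203
gripper_force: 29.9
```

Request:
send_rows:
  increments:
    - {"gripper": 1,"linear": [0.0014,0.001,0],"delta_rot": [0,0,0]}
    - {"gripper": 1,"linear": [0.0028,0.002,0],"delta_rot": [0,0,0]}
    - {"gripper": 1,"linear": [0.0043,0.003,0],"delta_rot": [0,0,0]}
    - {"gripper": 1,"linear": [0.0058,0.004,0],"delta_rot": [0,0,0]}

```text
clock: 4.25
position: [0.5133, 0.1475, 0.1477]
ee_rot: [-0.0, 0.707, 0.707, -0.004]
contact_force: [-7.0, -5.8, 10.2]
width: 0.0202
gripper_force: 30.0
```

Request:
send_rows:
  increments:
    - {"gripper": 1,"linear": [0.0015,0.0009,0],"delta_rot": [0,0,0]}
    - {"gripper": 1,"linear": [0.003,0.0018,0],"delta_rot": [0,0,0]}
    - {"gripper": 1,"linear": [0.0045,0.0026,0],"delta_rot": [0,0,0]}
    - {"gripper": 1,"linear": [0.0061,0.0034,0],"delta_rot": [0,0,0]}

```text
clock: 4.65
position: [0.519, 0.1511, 0.1476]
ee_rot: [-0.001, 0.707, 0.707, -0.004]
contact_force: [-8.2, -6.2, 10.8]
width: 0.0204
gripper_force: 30.0
```

```bash
cat > f.py <<'E'
import numpy as np,sys
from rig import get_state
from scipy.optimize import least_squares
s=get_state()
with open("log.txt","a") as f:f.write(" ".join(map(str,[*s["position"][:2],*s["contact_force"][:2]]))+"\n")
d=np.loadtxt("log.txt",ndmin=2)
c=np.array([.5567,.0825])
# circle centre with known radius, prior on the measured centre
if len(d)>4:
    c=least_squares(lambda c:np.r_[(np.hypot(*(d[:,:2]-c).T)-.08)/.0005,(c-[.5567,.0825])/.002],c).x
print("centre",c)
a=np.degrees(np.arctan2(d[:,1]-c[1],d[:,0]-c[0]));th=np.radians(a)
F=-((d[:,2]+.0)*np.sin(th)-d[:,3]*np.cos(th));R=d[:,2]*np.cos(th)+d[:,3]*np.sin(th)
for r in zip(a,F,R):print(*np.round(r,2))
if len(d)>4:
    A=np.c_[np.ones(len(a)),np.cos(3*th),np.sin(3*th)][1:];k=np.linalg.lstsq(A,F[1:],rcond=None)[0]
    p=np.degrees(np.arctan2(k[2],k[1]))/3;print("peak",[p+120*i for i in(0,1)],"mean",k[0],"amp",np.hypot(k[1],k[2]))
E
cat > log.txt <<'E'
.4944 .1294 -5.0 -5.5
.4984 .1344 -5.5 -6.1
.5029 .1391 -6.9 -7.4
.5079 .1435 -7.2 -7.1
E
echo
echo ".5133 .1475 -7.0 -5.8" >> log.txt; python3 f.py
```

```text
centre [0.55826009 0.08136081]
143.05 7.4 0.69
138.46 8.21 0.07
133.79 10.1 -0.57
129.02 10.06 -0.98
124.21 9.05 -0.86
119.35 10.2 -1.35
peak [np.float64(4.966283220350275), np.float64(124.96628322035028)] mean 4.231234229335912 amp 5.768426093398535
```

Request:
send_rows:
  increments:
    - {"gripper": 1,"linear": [0.0016,0.0008,0],"delta_rot": [0,0,0]}
    - {"gripper": 1,"linear": [0.0031,0.0015,0],"delta_rot": [0,0,0]}
    - {"gripper": 1,"linear": [0.0047,0.0022,0],"delta_rot": [0,0,0]}
    - {"gripper": 1,"linear": [0.0064,0.0029,0],"delta_rot": [0,0,0]}

```text
clock: 5.05
position: [0.5252, 0.1543, 0.1477]
ee_rot: [-0.001, 0.707, 0.707, -0.004]
contact_force: [-9.0, -5.3, 12.1]
width: 0.0201
gripper_force: 30.0
```

```bash
python3 f.py
```

```text
centre [0.5583002  0.08140382]
143.09 7.4 0.69
138.5 8.21 0.08
133.84 10.1 -0.56
129.06 10.06 -0.98
124.25 9.05 -0.85
119.39 10.2 -1.34
114.39 10.44 -1.11
peak [np.float64(-4.2162049368790635), np.float64(115.78379506312093)] mean 7.914429495462101 amp 2.2974396120653435
```

Request:
send_rows:
  increments:
    - {"gripper": 1,"linear": [0.0016,0.0006,0],"delta_rot": [0,0,0]}
    - {"gripper": 1,"linear": [0.0033,0.0012,0],"delta_rot": [0,0,0]}
    - {"gripper": 1,"linear": [0.0049,0.0018,0],"delta_rot": [0,0,0]}
    - {"gripper": 1,"linear": [0.0066,0.0023,0],"delta_rot": [0,0,0]}

```text
clock: 5.45
position: [0.5319, 0.157, 0.1477]
ee_rot: [-0.001, 0.707, 0.707, -0.004]
contact_force: [-9.8, -4.2, 10.4]
width: 0.02
gripper_force: 30.0
```

```bash
python3 f.py
```

```text
centre [0.55833363 0.08143706]
143.12 7.4 0.7
138.53 8.21 0.08
133.87 10.1 -0.55
129.1 10.07 -0.97
124.28 9.05 -0.85
119.42 10.2 -1.33
114.42 10.44 -1.11
109.27 10.62 -0.78
peak [np.float64(-12.243591661346805), np.float64(107.75640833865319)] mean 8.904474524767672 amp 1.5898333774646276
```

Request:
send_rows:
  increments:
    - {"gripper": 1,"linear": [0.0017,0.0005,0],"delta_rot": [0,0,0]}
    - {"gripper": 1,"linear": [0.0034,0.0009,0],"delta_rot": [0,0,0]}

```text
clock: 5.65
position: [0.5354, 0.1581, 0.1477]
ee_rot: [-0.001, 0.707, 0.707, -0.004]
contact_force: [-9.8, -4.6, 10.1]
width: 0.02
gripper_force: 30.0
```

```bash
python3 f.py|tail -3
```

```text
109.29 10.62 -0.78
106.64 10.73 -1.56
peak [np.float64(-15.830689120217619), np.float64(104.16931087978239)] mean 9.196688491629198 amp 1.4437222784323263
```

Request:
send_rows:
  increments:
    - {"gripper": 1,"linear": [0.0017,0.0004,0],"delta_rot": [0,0,0]}
    - {"gripper": 1,"linear": [0.0034,0.0008,0],"delta_rot": [0,0,0]}

```text
clock: 5.85
position: [0.539, 0.1591, 0.1477]
ee_rot: [-0.001, 0.707, 0.707, -0.004]
contact_force: [-8.0, -4.2, 10.8]
width: 0.0203
gripper_force: 29.9
```

```bash
python3 f.py
```

```text
centre [0.55836339 0.08146515]
143.15 7.4 0.7
138.56 8.21 0.09
133.9 10.1 -0.55
129.13 10.07 -0.96
124.31 9.05 -0.85
119.45 10.2 -1.33
114.45 10.44 -1.1
109.29 10.62 -0.78
106.65 10.73 -1.56
104.01 8.75 -2.12
peak [np.float64(-3.0111340772544284), np.float64(116.98886592274557)] mean 7.342803082102734 amp 3.0139856428571177
```

Request:
send_rows:
  increments:
    - {"gripper": 1,"linear": [0.0017,0.0003,0],"delta_rot": [0,0,0]}

```text
clock: 5.95
position: [0.5407, 0.1595, 0.1477]
ee_rot: [-0.001, 0.707, 0.707, -0.003]
contact_force: [-8.8, -2.4, 10.0]
width: 0.0202
gripper_force: 29.9
```

```bash
python3 f.py|tail -2
```

```text
102.72 9.14 -0.39
peak [np.float64(-2.218665600470451), np.float64(117.78133439952956)] mean 7.0352764942561965 amp 3.3398937723276694
```

Request:
send_rows:
  increments:
    - {"gripper": 1,"linear": [0.0017,0.0003,0],"delta_rot": [0,0,0]}

```text
clock: 6.05
position: [0.5425, 0.1599, 0.1477]
ee_rot: [-0.001, 0.707, 0.707, -0.003]
contact_force: [-6.9, -2.3, 9.6]
width: 0.0204
gripper_force: 29.9
```

```bash
python3 f.py|tail -6
```

```text
109.31 10.62 -0.77
106.66 10.73 -1.56
104.02 8.75 -2.12
102.73 9.14 -0.39
101.41 7.21 -0.89
peak [np.float64(-0.40478905032887025), np.float64(119.59521094967113)] mean 5.778213600637666 amp 4.749133568795892
```

The resistance is clearly falling: about 10.6 N at the plateau, now 7.2 N, with the fitted peak roughly 17° back. I'm stopping here and releasing gently.

Request:
send_rows:
  increments:
    - {"gripper": 1,"linear": [-0.001,-0.0002,0],"delta_rot": [0,0,0]}
    - {"gripper": 1,"linear": [-0.0015,-0.0003,0],"delta_rot": [0,0,0]}
    - {"gripper": 1,"linear": [-0.0015,-0.0003,0],"delta_rot": [0,0,0]}

```text
clock: 6.35
position: [0.5432, 0.1601, 0.1477]
ee_rot: [-0.0, 0.707, 0.707, -0.001]
contact_force: [-4.6, -1.9, 6.8]
width: 0.0203
gripper_force: 29.6
```

```bash
cp log.txt l2.txt; python3 f.py|tail -2; cp l2.txt log.txt; python3 -c "
import numpy as np
d=np.loadtxt('log.txt');c=[.5584,.0815];th=np.arctan2(d[:,1]-c[1],d[:,0]-c[0]);F=-(d[:,2]*np.sin(th)-d[:,3]*np.cos(th))
for k in range(1,6):
    A=np.c_[np.ones(len(th)),np.cos(3*th),np.sin(3*th)][k:];q,r=np.linalg.lstsq(A,F[k:],rcond=None)[:2];print(k,np.degrees(np.arctan2(q[2],q[1]))/3+120,q[0],np.hypot(q[1],q[2]),r)
"
```

```text
100.93 4.88 -0.96
peak [np.float64(0.7470982260413627), np.float64(120.74709822604136)] mean 4.0083902193279135 amp 6.78979606101158
1 119.61412925590834 5.778791209477688 4.749011730744068 [6.73851802]
2 120.15457431052836 6.177825236071146 4.31123236918092 [6.67356505]
3 116.92946773564144 3.190691299076644 7.470194325424069 [5.1487317]
4 113.9013073177911 -3.855196051526837 14.838933307341604 [1.98080396]
5 112.87090691690368 -7.700554150765959 18.755868334952204 [1.68303296]
```

Request:
send_rows:
  increments:
    - {"gripper": 1,"linear": [-0.001,0,0],"delta_rot": [0,0,0]}
    - {"gripper": 1,"linear": [-0.001,0,0],"delta_rot": [0,0,0]}
    - {"gripper": 0.3,"linear": [-0.001,0,0],"delta_rot": [0,0,0]}
    - {"gripper": -0.3,"linear": [-0.001,0,0],"delta_rot": [0,0,0]}
    - {"gripper": -0.3,"linear": [-0.001,0,0],"delta_rot": [0,0,0]}
    - {"gripper": -0.3,"linear": [-0.001,0,0],"delta_rot": [0,0,0]}
    - {"gripper": -0.3,"linear": [-0.001,0,0.03],"delta_rot": [0,0,0]}
    - {"gripper": -0.3,"linear": [-0.001,0,0.07],"delta_rot": [0,0,0]}

```text
clock: 7.15
position: [0.542, 0.1607, 0.2155]
ee_rot: [-0.002, 0.707, 0.707, -0.002]
contact_force: [0.8, 0.3, 0.6]
width: 0.0559
gripper_force: 0.0
```

Request:
send_rows:
  increments:
    - {"gripper": -0.3,"linear": [0,0,0.03],"delta_rot": [0,0,0]}
    - {"gripper": -0.3,"linear": [0,0,0.03],"delta_rot": [0,0,0]}
    - {"gripper": -0.3,"linear": [0,0,0.03],"delta_rot": [0,0,0]}

```text
clock: 7.45
position: [0.5438, 0.161, 0.2475]
ee_rot: [0.0, 0.707, 0.707, 0.001]
contact_force: [-0.4, -0.2, -0.6]
width: 0.0553
gripper_force: 0.0
```

Run:
```python
from h import *
W=cam("wrist");cv2.imwrite("pics/w2.png",W[0]);s=get_state();print(s["clock"],s["position"],s["contact_force"])
S=cam("side");cv2.imwrite("pics/s2.png",cv2.resize(S[0][150:370,200:420],None,fx=2.6,fy=2.6))
for p in([.5433,.160,.187],[.523,-.099,.151],[.612,-.086,.151]):print(proj(W,p),(proj(S,p)-[200,150])*2.6)
```

```text
7.5 [0.54309396 0.16083965 0.24633028] [-0.21112334 -0.83256497 -1.54197703]
[323.10761767 246.7653795 ] [197.11315486 334.74327224]
[301.35580914 497.34719101] [288.48387202 163.18680551]
[397.30602305 486.60892212] [195.5735414  159.75329911]
```

View pics/s2.png

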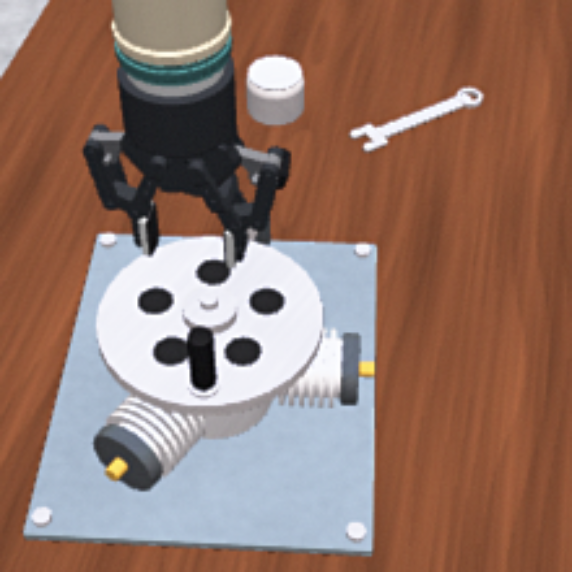

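The handle top is at (200,332), where predicted, and the wheel is standing. Next is the brake.

Request:
send_rows:
  increments:
    - {"gripper": 1,"linear": [0,-0.03,0.01],"delta_rot": [0,0,0]}
    - {"gripper": 1,"linear": [-0.01,-0.07,0.01],"delta_rot": [0,0,0]}
    - {"gripper": 1,"linear": [-0.025,-0.11,0.01],"delta_rot": [0,0,0]}
    - {"gripper": 1,"linear": [-0.04,-0.15,0.01],"delta_rot": [0,0,0]}
    - {"gripper": 1,"linear": [-0.055,-0.19,0.01],"delta_rot": [0,0,0]}
    - {"gripper": 1,"linear": [-0.07,-0.23,0.01],"delta_rot": [0,0,0]}
    - {"gripper": 1,"linear": [-0.078,-0.26,0.01],"delta_rot": [0,0,0]}
    - {"gripper": 1,"linear": [-0.078,-0.26,0.01],"delta_rot": [0,0,0]}

```text
clock: 8.35
position: [0.4638, -0.1022, 0.2556]
ee_rot: [-0.001, 0.709, 0.705, -0.001]
contact_force: [-0.3, 0.4, 0.2]
width: -0.0001
gripper_force: 0.0
```

Run:
```python
from h import *
W=cam("wrist");cv2.imwrite("pics/w3.png",W[0]);s=get_state();print(s["clock"],s["position"],s["contact_force"])
for p in([.523,-.099,.151],[.534,-.102,.153]):print(proj(W,p))
```

```text
8.4 [ 0.46449262 -0.10020337  0.25569327] [-0.17346445  0.90709991  0.17683578]
[403.30903167 222.43954664]
[418.34807262 226.95192063]
```

View pics/w3.png

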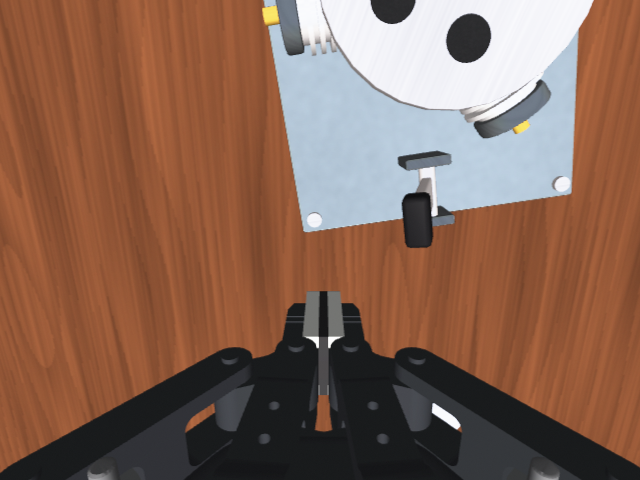

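The wrist picture shows the lever head at (417,220), centred near (0.533, -0.098). The closed fingers are on its robot side, clear of it, so I'm descending.

Request:
send_rows:
  increments:
    - {"gripper": 1,"linear": [0,0.002,-0.04],"delta_rot": [0,0,0]}
    - {"gripper": 1,"linear": [0,0.002,-0.08],"delta_rot": [0,0,0]}
    - {"gripper": 1,"linear": [0,0.002,-0.11],"delta_rot": [0,0,0]}
    - {"gripper": 1,"linear": [0,0.002,-0.121],"delta_rot": [0,0,0]}
    - {"gripper": 1,"linear": [0.01,0.002,-0.121],"delta_rot": [0,0,0]}
    - {"gripper": 1,"linear": [0.02,0.002,-0.121],"delta_rot": [0,0,0]}
    - {"gripper": 1,"linear": [0.03,0.003,-0.121],"delta_rot": [0,0,0]}

```text
clock: 9.1
position: [0.4986, -0.0964, 0.1379]
ee_rot: [0.002, 0.707, 0.707, 0.001]
contact_force: [0.5, 0.4, -0.1]
width: 0.0001
gripper_force: 0.0
```

Request:
send_rows:
  increments:
    - {"gripper": 1,"linear": [0.004,0,0],"delta_rot": [0,0,0]}
    - {"gripper": 1,"linear": [0.008,0.001,0],"delta_rot": [0,0,0]}
    - {"gripper": 1,"linear": [0.012,0.002,0],"delta_rot": [0,0,0]}
    - {"gripper": 1,"linear": [0.016,0.002,0],"delta_rot": [0,0,0]}
    - {"gripper": 1,"linear": [0.02,0.003,0],"delta_rot": [0,0,0]}
    - {"gripper": 1,"linear": [0.024,0.004,0],"delta_rot": [0,0,0]}

```text
clock: 9.7
position: [0.5198, -0.0921, 0.1362]
ee_rot: [0.0, 0.707, 0.707, 0.0]
contact_force: [-0.1, 0.6, 0.1]
width: -0.0001
gripper_force: 0.0
```

Request:
send_rows:
  increments:
    - {"gripper": 1,"linear": [0.004,0,0],"delta_rot": [0,0,0]}
    - {"gripper": 1,"linear": [0.008,0.001,0],"delta_rot": [0,0,0]}
    - {"gripper": 1,"linear": [0.012,0.001,0],"delta_rot": [0,0,0]}

```text
clock: 10.0
position: [0.532, -0.091, 0.1361]
ee_rot: [0.0, 0.707, 0.707, 0.0]
contact_force: [-0.1, 0.3, -1.2]
width: -0.0
gripper_force: 0.0
```

Request:
send_rows:
  increments:
    - {"gripper": 1,"linear": [0.004,0,0],"delta_rot": [0,0,0]}
    - {"gripper": 1,"linear": [0.008,0.001,0],"delta_rot": [0,0,0]}
    - {"gripper": 1,"linear": [0.012,0.001,0],"delta_rot": [0,0,0]}

```text
clock: 10.3
position: [0.5439, -0.09, 0.1361]
ee_rot: [-0.0, 0.707, 0.707, 0.0]
contact_force: [-0.0, -0.1, -0.3]
width: 0.0001
gripper_force: 0.0
```

No contact force at all, so I'll look before going further.

Run:
```python
from h import *
S=cam("side");C=cam("scene")
cv2.imwrite("pics/b.png",np.hstack([cv2.resize(S[0][150:290,240:370],None,fx=3,fy=3),cv2.resize(C[0][190:330,230:360],None,fx=3,fy=3)]))
```

```text
(no output)
```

View pics/b.png

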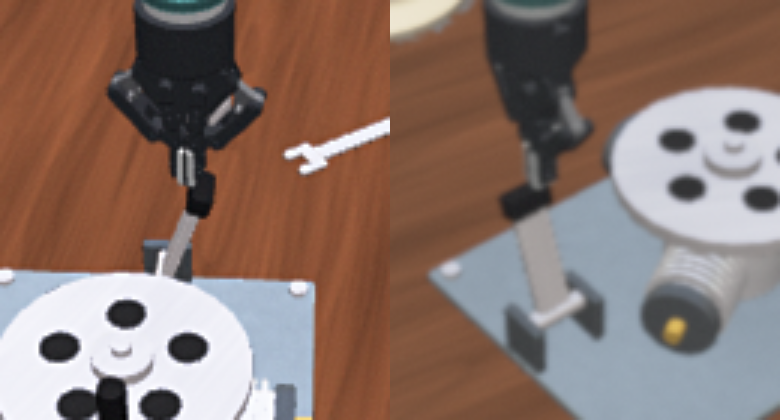

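Run:
```python
from h import *
import pickle
D=pickle.load(open("d.pkl","rb"));S=D["side"];C=D["scene"]
s=get_state();print(s["position"],s["ee_rot"],s["contact_force"],s["clock"])
p=s["position"]
for q in(p,p+[0,0,.02],[.5344,-.0995,.1416]):print(proj(S,q),proj(C,q))
A=[];b=[]
for X,u in((S,(301.7,211)),(C,(279.3,252.7))):
    o,d=ray(X,*u);M=np.eye(3)-np.outer(d,d);A.append(M);b.append(M@o)
print(np.linalg.lstsq(np.vstack(A),np.hstack(b),rcond=None)[0])
```

```text
[ 0.54428943 -0.09015932  0.13609121] [2.15651641e-04 7.07040304e-01 7.07173207e-01 1.33126981e-04] [-0.38184536  0.08866775  0.04181951] 10.4
[301.9959753  218.39189524] [280.23253673 259.1116278 ]
[301.85933303 212.37225746] [280.01139831 252.6638939 ]
[306.58604018 214.86910339] [274.63311679 256.303304  ]
[ 0.54538481 -0.09276132  0.15807317]
```

Run:
```python
from h import *
W=cam("wrist");S=cam("side");C=cam("scene");s=get_state();p=s["position"]
a=cv2.resize(W[0][150:400,200:450],(400,400))
f=lambda X,x,y:cv2.resize(X[0][y:y+50,x:x+50],(400,400),interpolation=cv2.INTER_CUBIC)
print("tcp wrist",proj(W,p),(proj(W,p)-[200,150])*1.6,proj(W,[.534,-.0995,.152]))
im=np.hstack([a,np.vstack([cv2.resize(f(S,277,185),(300,300)),cv2.resize(f(C,255,225),(300,300))])[:600]] if 0 else [cv2.resize(a,(266,266)),cv2.resize(f(S,277,185),(266,266)),cv2.resize(f(C,255,225),(266,266))])
im=np.clip(im.astype(float)*1.8,0,255).astype(np.uint8)
cv2.imwrite("pics/b2.png",im);print(im.shape)
```

```text
tcp wrist [322.7543533 283.7179508] [196.40696528 213.94872128] [302.1072154  316.92417454]
(266, 798, 3)
```

View pics/b2.png

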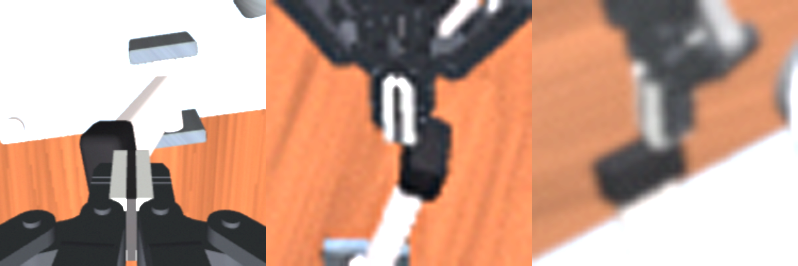

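The crops show the closed pad ends at about z 0.155, just above the lever head. The visible tips end roughly 20 mm short of the TCP, so nothing is touching. I'll go back, get lower and push again.

Request:
send_rows:
  increments:
    - {"gripper": 1,"linear": [-0.03,0,0.005],"delta_rot": [0,0,0]}
    - {"gripper": 1,"linear": [-0.06,-0.008,0.005],"delta_rot": [0,0,0]}
    - {"gripper": 1,"linear": [-0.06,-0.008,-0.012],"delta_rot": [0,0,0]}
    - {"gripper": 1,"linear": [-0.06,-0.008,-0.024],"delta_rot": [0,0,0]}
    - {"gripper": 1,"linear": [-0.06,-0.008,-0.024],"delta_rot": [0,0,0]}
    - {"gripper": 1,"linear": [-0.056,-0.008,-0.024],"delta_rot": [0,0,0]}
    - {"gripper": 1,"linear": [-0.052,-0.008,-0.024],"delta_rot": [0,0,0]}
    - {"gripper": 1,"linear": [-0.048,-0.007,-0.024],"delta_rot": [0,0,0]}

```text
clock: 11.35
position: [0.497, -0.0973, 0.1126]
ee_rot: [0.001, 0.707, 0.707, 0.0]
contact_force: [1.1, 0.2, 0.8]
width: 0.0001
gripper_force: 0.0
```

Request:
send_rows:
  increments:
    - {"gripper": 1,"linear": [0.004,0,0],"delta_rot": [0,0,0]}
    - {"gripper": 1,"linear": [0.008,0.001,0],"delta_rot": [0,0,0]}
    - {"gripper": 1,"linear": [0.012,0.001,0],"delta_rot": [0,0,0]}
    - {"gripper": 1,"linear": [0.016,0.002,0],"delta_rot": [0,0,0]}

```text
clock: 11.75
position: [0.5105, -0.0955, 0.112]
ee_rot: [-0.001, 0.707, 0.707, -0.001]
contact_force: [-5.5, -3.8, 5.3]
width: 0.0002
gripper_force: 4.1
```

Request:
send_rows:
  increments:
    - {"gripper": 1,"linear": [0.004,0,0],"delta_rot": [0,0,0]}
    - {"gripper": 1,"linear": [0.008,0.001,0],"delta_rot": [0,0,0]}
    - {"gripper": 1,"linear": [0.012,0.001,0],"delta_rot": [0,0,0]}
    - {"gripper": 1,"linear": [0.016,0.002,0],"delta_rot": [0,0,0]}

```text
clock: 12.15
position: [0.5266, -0.0933, 0.1123]
ee_rot: [-0.001, 0.707, 0.707, -0.001]
contact_force: [-4.0, -1.4, 1.7]
width: 0.0003
gripper_force: 2.1
```

Contact. I'll keep pushing in modest steps.

Request:
send_rows:
  increments:
    - {"gripper": 1,"linear": [0.004,0.001,0],"delta_rot": [0,0,0]}
    - {"gripper": 1,"linear": [0.008,0.001,0],"delta_rot": [0,0,0]}
    - {"gripper": 1,"linear": [0.012,0.002,0],"delta_rot": [0,0,0]}
    - {"gripper": 1,"linear": [0.016,0.002,0],"delta_rot": [0,0,0]}

```text
clock: 12.55
position: [0.544, -0.0907, 0.112]
ee_rot: [-0.0, 0.707, 0.707, 0.0]
contact_force: [-3.1, 1.1, 1.2]
width: -0.0001
gripper_force: 1.8
```

Request:
send_rows:
  increments:
    - {"gripper": 1,"linear": [0.004,0.001,0],"delta_rot": [0,0,0]}
    - {"gripper": 1,"linear": [0.008,0.001,0],"delta_rot": [0,0,0]}
    - {"gripper": 1,"linear": [0.012,0.002,0],"delta_rot": [0,0,0]}

```text
clock: 12.85
position: [0.556, -0.089, 0.112]
ee_rot: [-0.0, 0.707, 0.707, 0.0]
contact_force: [-3.0, -1.1, 2.0]
width: -0.0001
gripper_force: 1.7
```

Request:
send_rows:
  increments:
    - {"gripper": 1,"linear": [0.002,0,0],"delta_rot": [0,0,0]}
    - {"gripper": 1,"linear": [0.004,0.001,0],"delta_rot": [0,0,0]}
    - {"gripper": 1,"linear": [0.006,0.001,0],"delta_rot": [0,0,0]}

```text
clock: 13.15
position: [0.5616, -0.0883, 0.1119]
ee_rot: [0.0, 0.707, 0.707, -0.0]
contact_force: [-3.0, -0.8, -0.1]
width: 0.0004
gripper_force: 1.6
```

Request:
send_rows:
  increments:
    - {"gripper": 1,"linear": [0.002,0,0],"delta_rot": [0,0,0]}
    - {"gripper": 1,"linear": [0.004,0.001,0],"delta_rot": [0,0,0]}
    - {"gripper": 1,"linear": [0.006,0.001,0],"delta_rot": [0,0,0]}

```text
clock: 13.45
position: [0.5673, -0.0871, 0.1117]
ee_rot: [-0.0, 0.707, 0.707, -0.0]
contact_force: [-2.7, -0.9, -2.6]
width: 0.0002
gripper_force: 1.5
```

Request:
send_rows:
  increments:
    - {"gripper": 1,"linear": [0.0015,0,0],"delta_rot": [0,0,0]}
    - {"gripper": 1,"linear": [0.003,0.0005,0],"delta_rot": [0,0,0]}

```text
clock: 13.65
position: [0.5704, -0.0865, 0.1118]
ee_rot: [-0.0, 0.707, 0.707, -0.0]
contact_force: [-3.4, -2.2, -1.4]
width: -0.0001
gripper_force: 1.5
```

Request:
send_rows:
  increments:
    - {"gripper": 1,"linear": [0.0015,0,0],"delta_rot": [0,0,0]}

```text
clock: 13.75
position: [0.572, -0.0863, 0.112]
ee_rot: [-0.0, 0.707, 0.707, 0.0]
contact_force: [-3.6, -0.7, -1.7]
width: -0.0001
gripper_force: 1.5
```

Request:
send_rows:
  increments:
    - {"gripper": 1,"linear": [0.0015,0,0],"delta_rot": [0,0,0]}

```text
clock: 13.85
position: [0.5736, -0.0862, 0.112]
ee_rot: [-0.0, 0.707, 0.707, 0.0]
contact_force: [-3.3, -0.1, -1.0]
width: -0.0
gripper_force: 1.4
```

Request:
send_rows:
  increments:
    - {"gripper": 1,"linear": [0.0015,0,0],"delta_rot": [0,0,0]}
    - {"gripper": 1,"linear": [0.003,0,0],"delta_rot": [0,0,0]}

```text
clock: 14.05
position: [0.5767, -0.0863, 0.1122]
ee_rot: [-0.0, 0.707, 0.707, 0.0]
contact_force: [-3.2, -0.0, -1.4]
width: 0.0001
gripper_force: 1.4
```

Request:
send_rows:
  increments:
    - {"gripper": 1,"linear": [0.0015,0,0],"delta_rot": [0,0,0]}

```text
clock: 14.15
position: [0.5783, -0.0864, 0.1122]
ee_rot: [-0.0, 0.707, 0.707, 0.0]
contact_force: [-2.8, -0.1, 0.2]
width: -0.0003
gripper_force: 1.4
```

Request:
send_rows:
  increments:
    - {"gripper": 1,"linear": [0.0015,0,0],"delta_rot": [0,0,0]}

```text
clock: 14.25
position: [0.5798, -0.0865, 0.1122]
ee_rot: [-0.0, 0.707, 0.707, 0.0]
contact_force: [-3.0, 0.6, -1.1]
width: 0.0001
gripper_force: 1.4
```

Request:
send_rows:
  increments:
    - {"gripper": 1,"linear": [0.0015,0,0],"delta_rot": [0,0,0]}
    - {"gripper": 1,"linear": [0.003,0,0],"delta_rot": [0,0,0]}

```text
clock: 14.45
position: [0.5828, -0.0866, 0.1122]
ee_rot: [0.0, 0.707, 0.707, 0.0]
contact_force: [-3.1, 1.0, -0.1]
width: 0.0002
gripper_force: 1.4
```

Request:
send_rows:
  increments:
    - {"gripper": 1,"linear": [0.0015,0,0],"delta_rot": [0,0,0]}

```text
clock: 14.55
position: [0.5843, -0.0867, 0.1122]
ee_rot: [0.0, 0.707, 0.707, 0.0]
contact_force: [-4.2, 0.4, -0.6]
width: -0.0001
gripper_force: 1.4
```

Request:
send_rows:
  increments:
    - {"gripper": 1,"linear": [0.0015,0,0],"delta_rot": [0,0,0]}

```text
clock: 14.65
position: [0.5858, -0.0867, 0.1122]
ee_rot: [0.0, 0.707, 0.707, 0.0]
contact_force: [-3.2, 0.4, -1.9]
width: -0.0001
gripper_force: 1.4
```

Request:
send_rows:
  increments:
    - {"gripper": 1,"linear": [0.0015,0,0],"delta_rot": [0,0,0]}

```text
clock: 14.75
position: [0.5873, -0.0867, 0.1122]
ee_rot: [0.0, 0.707, 0.707, 0.0]
contact_force: [-3.1, 0.4, -0.6]
width: -0.0002
gripper_force: 1.4
```

Request:
send_rows:
  increments:
    - {"gripper": 1,"linear": [0.0015,0,0],"delta_rot": [0,0,0]}

```text
clock: 14.85
position: [0.5886, -0.0867, 0.1121]
ee_rot: [-0.0, 0.707, 0.707, -0.0]
contact_force: [-5.4, 0.1, -0.1]
width: 0.0005
gripper_force: 2.6
```

Request:
send_rows:
  increments:
    - {"gripper": 1,"linear": [0.0015,0,0],"delta_rot": [0,0,0]}

```text
clock: 14.95
position: [0.5886, -0.0866, 0.112]
ee_rot: [-0.001, 0.707, 0.707, -0.001]
contact_force: [-7.4, -0.7, 2.0]
width: -0.0002
gripper_force: 4.2
```

Run:
```python
from h import *
S=cam("side");C=cam("scene")
f=lambda X,x,y,w,h:cv2.resize(X[0][y:y+h,x:x+w],(390,390),interpolation=cv2.INTER_CUBIC)
im=np.hstack([f(S,240,170,130,130),f(C,230,200,130,130)]);cv2.imwrite("pics/e.png",np.clip(im*1.3,0,255).astype(np.uint8))
def t(q):return [((proj(S,q)-[240,170])*3).round(),((proj(C,q)-[230,200])*3+[390,0]).round()]
for j in(.6,.7,.8):
    l=j-.4;yw=.147;x=-.015+.115*np.sin(l);y=-.175
    print(j,t([.558+x*np.cos(yw)-y*np.sin(yw),.082+x*np.sin(yw)+y*np.cos(yw),.045+.115*np.cos(l)]))
```

```text
0.6 [array([130., 118.]), array([570., 191.])]
0.7 [array([117., 121.]), array([580., 202.])]
0.8 [array([105., 124.]), array([589., 213.])]
```

View pics/e.png

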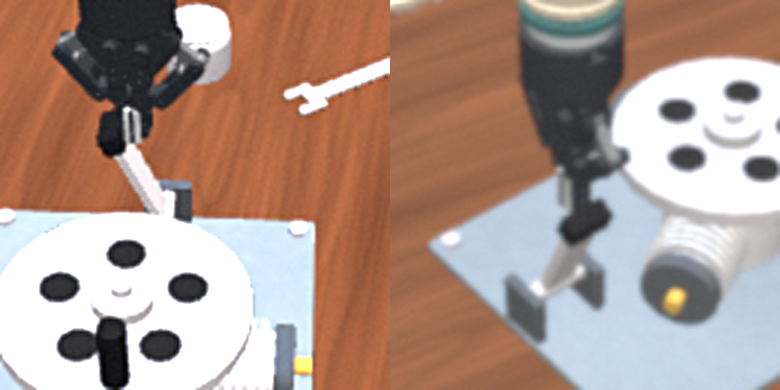

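The lever head top is at (107,122), matching joint 0.8. The motion has stalled with force rising, so it is on its stop. The handle is where I left it. Now I'm withdrawing.

Request:
send_rows:
  increments:
    - {"gripper": 1,"linear": [-0.003,0,0],"delta_rot": [0,0,0]}
    - {"gripper": 1,"linear": [-0.02,-0.003,0],"delta_rot": [0,0,0]}
    - {"gripper": 1,"linear": [-0.05,-0.007,0],"delta_rot": [0,0,0]}
    - {"gripper": 1,"linear": [-0.06,-0.009,0.04],"delta_rot": [0,0,0]}
    - {"gripper": 1,"linear": [-0.06,-0.009,0.08],"delta_rot": [0,0,0]}
    - {"gripper": 1,"linear": [-0.06,-0.009,0.12],"delta_rot": [0,0,0]}
    - {"gripper": 1,"linear": [-0.06,-0.009,0.12],"delta_rot": [0,0,0]}
    - {"gripper": 1,"linear": [-0.06,-0.009,0.12],"delta_rot": [0,0,0]}

```text
clock: 15.85
position: [0.5322, -0.0961, 0.2339]
ee_rot: [0.003, 0.707, 0.707, 0.002]
contact_force: [-0.5, 0.1, -0.8]
width: -0.0002
gripper_force: 0.0
```

```bash
python3 -c "
from h import *
s=get_state();print(s['clock'],s['position'],s['contact_force'],abs(s['qd']).max());print(sign_off())"
```

```text
15.85 [ 0.53222889 -0.09610329  0.23385829] [-0.54210181  0.13311972 -0.77897399] 0.05780288061353994
the job is handed in; nothing more can be done
None
```

I handed the job in at about 16 s: by my force fit the wheel stands roughly 12–19° past its hard point (2–26° allowed), the brake lever is on its far stop, and the hand is clear; the judge returned no verdict.

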